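Load the marker beacon and hold its bayonet cap short of the click

TASK

Load the marker beacon that is clamped lens down in the vise: take the short cell from the pocket tray and let it down into the battery well, button end up as it stands in the tray, then press the bayonet cap in through its two notches and turn it clockwise about halfway to its lock. Do not go on to the click, where the beacon would switch on: finish while still gripping the cap there, pressed home and half turned, so that I can look round its seal before it is locked. Leave the long cells and the other things on the bench where they are.

Things in the scene. Friction and masses are not known exactly. Their poses are not given: they have to be found in the camera images.
- beacon: Marker beacon: black ribbed plastic cylinder with a bare metal top flange, 62 mm in diameter (67 mm at the flange), upright and fixed in the vise. Origin: centre of its open mouth, level with its flat top rim, 130 mm above the bench; z up, x through the two entry notches. The mouth is a 40 mm round hole in a flange 6 mm thick, 8 mm with the lip over the tracks.
- notch (a point): One of the two entry notches for the cap's lugs, 12 mm wide, cut from the 40 mm mouth out to 26 mm from the axis; this point lies at the rim's level, 23 mm out along the beacon's +x. The other is oppopoint, at -x. Either lug fits either notch. Axes as the beacon's.
- track (a point): Halfway along the track from that notch: 40 degrees (0.7 rad) clockwise from it seen from above, where that lug shall be at the end; 23 mm out, 11.5 mm below the rim. The lugs run under the lip (8 mm below the rim), so the cap must be pressed down to turn. Anticlockwise of the notch is blocked. Axes as the beacon's.
- lock (a point): Lock pocket at the end of that track, 80 degrees (1.4 rad) clockwise from the notch, 23 mm out, 10 mm below the rim. A lug clicks up into it from 77 degrees on; the stop is at 83 degrees. Axes as the beacon's.
- well (a point): Centre of the battery well's mouth, 15 mm below the beacon's rim: round bore, upright, 27 mm wide here, narrowing to 21 mm at 19 mm below the rim. A spring contact lies 46.5 mm below the rim: a cell dropped on it ends with its button 10 mm below the rim. The fitted cap pushes the cell 4 mm farther down, against 2 to 5 N. Axes as the beacon's.
- jaws (a point): The grey bench vise, fixed: this point is between its jaws on the beacon's axis, level with the jaw tops, 98 mm above the bench; axes as the beacon's. About 100 mm wide (y) and 235 mm long (x): anvil to 120 mm at +x, screw and tommy bar to 115 mm at -x.
- cap: Loose bayonet cap of bare aluminium, about 90 g, standing on its plug. Origin: centre of the plug's underside; z up. Plug 37 mm diameter, 14 mm tall; above it the rim, 60 mm diameter, 14 to 19 mm up, then the grip bar. Fitted, the rim rests on the beacon's rim (cap origin 14 mm below the beacon's), or up to 1 mm higher under the spring.
- grip_bar (a point): Middle of the cap's grip bar: upright flat bar along the cap's x, in line with the lugs, 46 mm long, 14 mm thick (y), from 19 to 39 mm above the cap's origin; this point is 29 mm above it. Axes as the cap's.
- lug (a point): One of the two lugs at the foot of the cap's plug, at its +x (the other at -x): 8 mm wide, chamfered below, 0 to 5 mm above the cap's origin, reaching 24.5 mm from the axis; this point is its middle, 21.5 mm out. Axes as the cap's.
- tray: Black pocket tray, fixed, 112 mm (its x) by 160 mm (its y), 24 mm high; origin under its centre. Six round pockets 20 mm wide and 18 mm deep, in two rows along y: x = -24 and 24 mm, y = -48, 0 and 48 mm. Three hold upright cells, three are empty.
- cell: The short cell: upright white-wrapped cylinder with a small steel button on top, 18 mm diameter, 35 mm tall plus the 1.5 mm button, about 26 g, standing in one of the tray's pockets with 17 mm above the tray's top. Origin: centre of its flat foot, 6 mm above the bench at the start; z towards the button.
- long_cell_a: A long cell in another pocket, to be left: same look and diameter, 65 mm tall. Origin: centre of its foot.
- long_cell_b: The second long cell, to be left: same as the other. Origin: centre of its foot.
- tape_roll: Bystander: roll of pink flagging tape lying flat, 110 mm diameter, 30 mm high. Origin under its centre.
- coupling: Bystander: steel conduit coupling standing on end, 31 mm diameter, 55 mm high. Origin under its centre.
- strap: Bystander: one-hole steel conduit strap lying flat, about 60 by 16 mm, 14 mm high. Origin at the bench, under its arch.
- screwdriver: Bystander: screwdriver lying on the bench. Origin under its middle.
- marker: Bystander: blue marker pen lying on the bench, 135 mm long, 17 mm thick. Origin under it near its middle.
Not all that is in view belongs to the job. What is shaped like the cap but red or turquoise is not meant.

How it is judged:
By the outcome, as a careful person would: the job done as asked, in the order asked, and still so for the second after the job is handed in, while the arm keeps its last pose, push and grip.
It also fails if it takes over 66 s, if anything falls off the work surface, if the arm or the gripper's body presses on something with over 40 N, if the wrist force passes 120 N, or if a joint passes its speed limit or range.

ROBOT

A 7-joint arm with a two-finger parallel gripper is mounted at the origin on the work surface. World frame = base frame: x ahead of the robot, y to its left, z up, the work surface at z = 0. Lengths are in mm, angles in rad, forces in N, time in s.
With the tool pointing down it reaches from about 400 to 900 mm from the base axis. Payload 5.5 kg.
Tool frame: the origin (TCP) lies at the very end of the fingers, on their centre line; the grasp point (between the pads) lies 19 mm behind it; z points along the fingers, y is the line along which they close (so a half turn about z gives the same grasp; the last joint's range is limited). The gripper opens to 85 mm and grips with 20 to 120 N. Pads are 22 mm wide; open, the fingers measure 114 mm over their backs; the gripper's body (76 mm by 85 mm) begins 54 mm behind the grasp point. The pads swing forward as they close: fully open they stand 13 mm farther back than shut.
Start: joints at [-1.043, 0.501, -0.427, 1.55, 0.221, 1.138, -0.21], TCP at [170.077, 627.354, 231.31] pointing down, gripper open.
Joint ranges: [-2.88, 2.88], [-0.31, 2.03], [-1.54, 1.56], [0.2, 2.42], [-1.41, 4.55], [0.19, 2.02], [-2.57, 2.57]. Speed limits (rad/s): [2.57, 2.57, 3.14, 3.14, 3.14, 3.14, 3.14].

INTERFACE

Orientations are given as a unit quaternion [w, x, y, z].
In Python, from bench import env gives the robot as it stands.
- The arm moves only by the shell command python3 -m inch 'ROWS' [FORCE]. ROWS is JSON, a list of rows, each a list of 7 numbers: the shift along the tool's x, y, z in cm, then the turn, a rotation vector about the tool's x, y, z in rad, then the opening, from 0 (shut) to 1 (fully open). A call has 1 to 20 rows; each row shifts and turns the commanded pose from where the row before left it, along the tool's axes as they then stand; what a row does not reach is not made up. A row lasts 1/8 s, in which the tool goes at most 62.5 mm and 10.7 degrees, less where a joint would pass 70% of its speed; a pose out of reach is approached as far as the arm can. A call with a gripper value outside its range is refused whole. The fingers move at their own pace and stop on an object; FORCE is the grip in N (left out, the last holds). Time passes only in rows, so rows that do not move let the fingers close. It gives the time, the measured TCP pose, the force, the opening and the grip force at its end, in the units of the state.
- env.sense(): the state, without advancing time (a new reading comes with each control period).
- env.read_camera(name): name is "scene" or "top"; returns a dict with "frame" (420x560x3 uint8, blue, green, red), "mtx" (3x3 intrinsics, pixels), "k1" (the pictures are not rectified: a ray, as slopes to the right and down, at radius r is drawn at 1 + k1 r^2 times it, then the intrinsics apply), "R" (3x3) and "t" (3): a world point X has camera coordinates R X + t. Camera axes: x right, y down, z forward; pixel columns grow to the right and rows downward; lengths in mm; the calibration is good to about 2 mm. A picture is of the moment at which its call begins. There is no depth.
- env.sign_off(): hands the job in; it is judged then, once.
The state is a dict: "t": time; "qpos": joint angles; "qd": joint speeds; "tau": joint torques, N m; "position": TCP position; "orientation": TCP orientation; "contact_force": force on the tool from outside, world axes, zero at the start; "torque": the same for the moment, N m; "opening": opening from 0.0 (shut) to 1.0 (fully open); "gripper_force": force on a finger pad.
Only numpy, scipy, OpenCV 4.12 (cv2) and the standard library are available. Lean on these libraries where they do the work, as an engineer would, in place of code of your own. Each camera call takes 0.05 s, during which the arm holds its last target. There are 200 camera calls.

## Working session

There is one attempt and no reset: what is moved stays moved. The work goes in short steps, Python scripts to look and compute and a shell command to move; the robot and the scene stay as the last step left them, time stands still between calls to the robot, and variables do not carry over. Pictures are saved under pics/ and viewed, at most 10 in all, crops included, and the job is handed in when it is done.

```bash
ls; mkdir -p pics; cat > h.py <<'E'
import numpy as np, cv2
from bench import env
def cam(n):
    c=env.read_camera(n); return c
def ray(c,u,v):
    K=np.array(c['mtx'],float);k=float(c['k1'])
    p=cv2.undistortPoints(np.array([[[u,v]]],float),K,np.array([k,0,0,0.]))[0,0]
    R=np.array(c['R']);t=np.array(c['t']).ravel()
    return -R.T@t, R.T@np.array([p[0],p[1],1.])
def atz(c,u,v,z):
    o,d=ray(c,u,v); return o+d*(z-o[2])/d[2]
def proj(c,X):
    K=np.array(c['mtx'],float);R=np.array(c['R'],float);t=np.array(c['t'],float).ravel()
    return cv2.projectPoints(np.array(X,float).reshape(-1,1,3),cv2.Rodrigues(R)[0],t,K,np.array([float(c['k1']),0,0,0.]))[0].reshape(-1,2)
E
python3 - <<'E'
from h import *
import pickle
s=env.sense();print(s['t'],s['position'],s['orientation'],s['opening'])
for n in('scene','top'):
    c=cam(n);pickle.dump(c,open(f'{n}.pkl','wb'));f=c['frame'];print(n,c['k1'],np.array(c['mtx']).round(1).tolist(),ray(c,280,210))
    cv2.imwrite(f'pics/{n}0.png',cv2.resize(f,(800,600),interpolation=cv2.INTER_CUBIC))
E
```

```text
pics
0.0 [169.97167639 626.66854581 230.26337245] [-1.63385415e-04  1.31979078e-01  9.91252033e-01 -9.50849246e-04] 1.0041880371994498
scene 0.011861531922887629 [[389.0, 0.0, 278.7], [0.0, 389.0, 216.1], [0.0, 0.0, 1.0]] (array([ 970.01678412, -543.38768466,  592.43079816]), array([-0.44756983,  0.71419669, -0.53839121]))
top -0.08317404484374673 [[461.1, 0.0, 285.8], [0.0, 461.1, 209.9], [0.0, 0.0, 1.0]] (array([ 489.11878081,   33.37399305, 1141.53127807]), array([ 0.09724674,  0.00700348, -0.99531636]))
```

View pics/scene0.png

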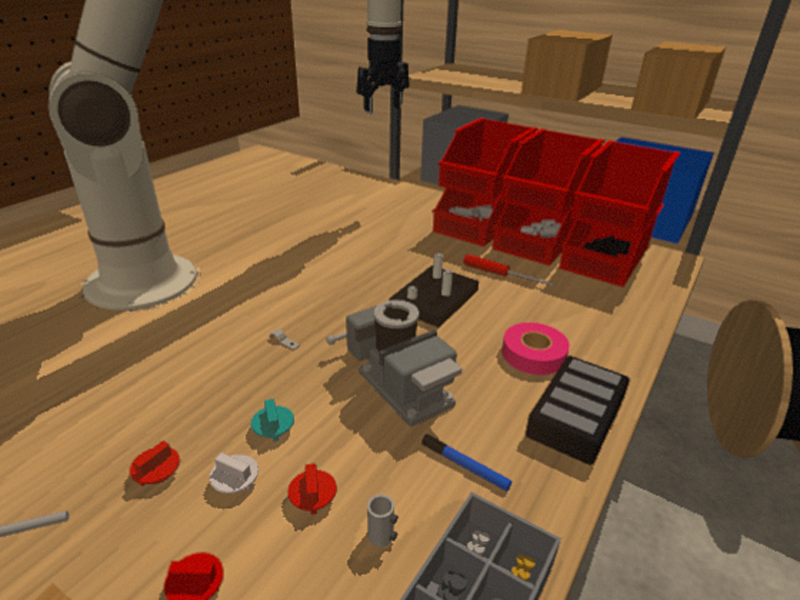

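View pics/top0.png

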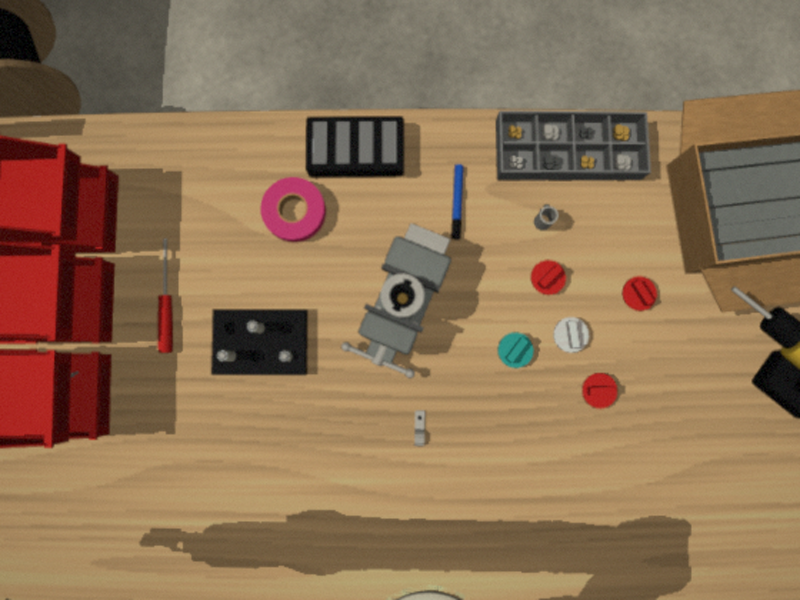

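Scene view: white cap at (232,472); reds at (155,465), (312,488), (194,577), turquoise at (272,420). Tray cells at (438,265) and (447,283), which look long, and (412,293), which looks short. Top view: aluminium cap at (572,335), cells at (255,327), (226,356), (286,356), and beacon mouth at (403,296). I'll check these in one close composite.

```bash
python3 - <<'E'
from h import *
import pickle
T=pickle.load(open('top.pkl','rb'));S=pickle.load(open('scene.pkl','rb'))
def crop(c,u,v,w,h,k): return cv2.resize(c['frame'][v:v+h,u:u+w],None,fx=k,fy=k,interpolation=cv2.INTER_CUBIC)
# tiles 400x300
a=crop(T,145,210,80,60,5);b=crop(T,250,180,64,48,6.25);d=crop(T,376,214,48,36,400/48);e=crop(S,250,170,100,75,4)
cv2.imwrite('pics/comp.png',np.vstack([np.hstack([a,b]),np.hstack([d,e])]))
q=.7
for n,u,v,z in [('c1',255,327,71),('c2',226,356,71),('c3',286,356,42),('cap',572,335,30),('beacon',403,296,130)]:
    X=atz(T,u*q,v*q,z);print(n,X.round(1),(proj(S,X)/q).round(0))
for x,y in ((213,310),(307,310),(307,375),(213,375)):print(atz(T,x*q,y*q,24).round(1))
E
```

```text
c1 [551.3 277.9  71. ] [[444. 272.]]
c2 [504.3 325.   71. ] [[435. 256.]]
c3 [504.2 231.9  42. ] [[409. 288.]]
cap [ 535.7 -250.3   30. ] [[229. 465.]]
beacon [594.1  35.8 130. ] [[392. 312.]]
[583.6 361.6  24. ]
[582.4 199.9  24. ]
[472.2 199.3  24. ]
[472.9 359.7  24. ]
```

View pics/comp.png

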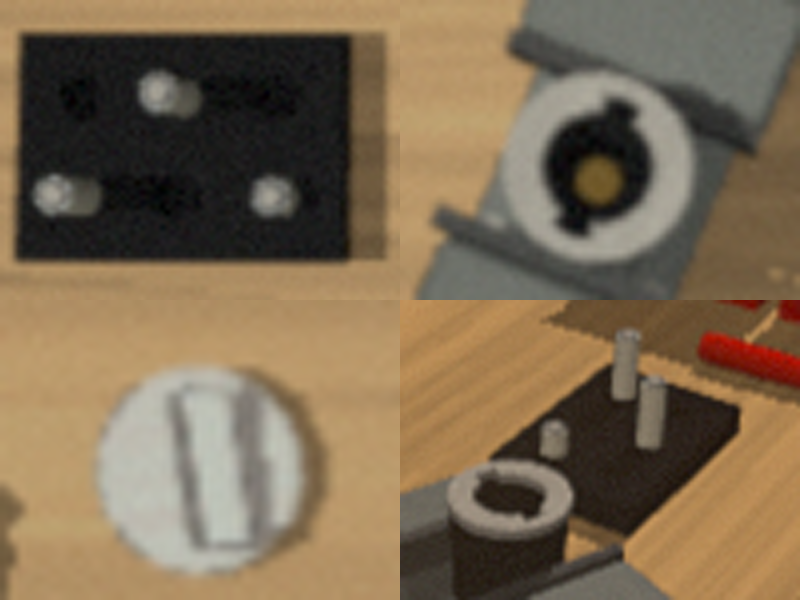

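The composite confirms it. The short cell is at top (286,356) and scene (412,288); the other two cells are clearly long. The cap is the bare one at top (572,335), its bar about 8° off world x. The mouth notches lie near −21°. The tray corners measure 110×160 mm, and the cell falls at its pocket (504,232), as it should. I'll refine the beacon and cap, and start toward the cell.

```bash
cat >> h.py <<'E'
from scipy.spatial.transform import Rotation as Ro
def go(X,yaw=None):
    """tool-axis shift (cm) to X, and z turn (rad) so tool x is at yaw deg; also tilt"""
    s=env.sense();q=s['orientation'];r=Ro.from_quat([q[1],q[2],q[3],q[0]]);M=r.as_matrix()
    y=np.degrees(np.arctan2(M[1,0],M[0,0]))
    print('t',round(s['t'],2),'pos',np.round(s['position'],1),'yaw',round(y,1),'tilt',np.round(M[:2,2],3),'F',np.round(s['contact_force'],1),'op',round(s['opening'],3),'gf',round(s['gripper_force'],1),'q7',round(s['qpos'][6],2))
    if X is not None: print('shift cm',np.round(M.T@(np.array(X)-s['position'])/10,2))
    if yaw is not None:
        c=np.radians(yaw);T=np.array([[np.cos(c),np.sin(c),0],[np.sin(c),-np.cos(c),0],[0,0,-1]]).T
        print('turn',np.round(Ro.from_matrix(M.T@T).as_rotvec(),3))
E
python3 - <<'E'
from h import *
import pickle
T=pickle.load(open('top.pkl','rb'));S=pickle.load(open('scene.pkl','rb'))
def P(c,x,y,u,v,k): return (u+(x+.5)/k-.5, v+(y+.5)/k-.5)
b=atz(T,*P(T,198.5,166,250,180,6.25),130);print('beacon',b)
n1=atz(T,*P(T,222,100,250,180,6.25),130);n2=atz(T,*P(T,172,228,250,180,6.25),130);print(n1,n2,np.degrees(np.arctan2(*(n1-n2)[1::-1])),np.linalg.norm(n1-n2))
c=atz(T,*P(T,200,170,376,214,25/3),19);print('cap',c)
for x1,y1,x2,y2 in((178,92,202,245),(237,90,258,240)):
    p=atz(T,*P(T,x1,y1,376,214,25/3),39);q=atz(T,*P(T,x2,y2,376,214,25/3),39);print(p,q,np.degrees(np.arctan2(*(p-q)[1::-1])),np.linalg.norm(p-q))
print('cell',atz(T,*P(T,273,193,145,210,5),42))
# scene overlay of rims
v=S['frame'].copy();v=cv2.resize(v,None,fx=4,fy=4,interpolation=cv2.INTER_CUBIC)
a=np.linspace(0,2*np.pi,60)
for (o,r,z) in((b,33.5,130),(b,20,130),(c,30,19)):
    X=np.c_[o[0]+r*np.cos(a),o[1]+r*np.sin(a),0*a+z];pp=(proj(S,X)*4+1.5).round().astype(int);cv2.polylines(v,[pp],1,(0,255,0),1)
B=(proj(S,b)*4).astype(int)[0];C=(proj(S,c)*4).astype(int)[0]
cv2.imwrite('pics/ov.png',np.hstack([v[B[1]-200:B[1]+200,B[0]-200:B[0]+200],v[C[1]-200:C[1]+200,C[0]-200:C[0]+200]]))
E
python3 -m inch '[[-3.27,-2.26,0,0,0,0,0.5],[-3.27,-2.26,0,0,0,0,0.5],[-3.27,-2.26,0,0,0,0,0.5],[-3.27,-2.26,0,0,0,0,0.5],[-3.27,-2.26,0,0,0,0,0.5],[-3.27,-2.26,0,0,0,0,0.5],[-3.27,-2.26,0,0,0,0,0.5],[-3.27,-2.26,0,0,0,0,0.5],[-3.27,-2.26,0,0,0,0,0.5],[-3.27,-2.26,0,0,0,0,0.5],[-3.27,-2.26,0,0,0,0,0.5],[-3.27,-2.26,0,0,0,0,0.5],[-3.27,-2.26,0,0,0,0,0.5],[0,0,0,0,0,0,0.5],[0,0,0,0,0,0,0.5]]' 40; python3 -c "
from h import *
go([504.2,231.9,100],164.8)"
```

```text
beacon [596.48102479  37.47511036 130.        ]
[619.89382867  28.9891277  130.        ] [574.59835766  46.97014223 130.        ] -21.65167078556983 48.73393661067692
cap [ 537.51765988 -251.06643368   19.        ]
[ 559.27127583 -240.25891254   39.        ] [ 515.03354269 -245.93438606   39.        ] 7.310817259339856 44.6003142752232
[ 559.6889134  -257.54407226   39.        ] [ 516.28844604 -262.32191226   39.        ] 6.282240208372048 43.66266508026938
cell [506.61600674 234.31652061  42.        ]
t: 1.98
position: [502.9, 232.8, 230.9]
orientation: [-0.001, 0.132, 0.991, 0.0]
contact_force: [0.1, -0.0, -0.2]
opening: 0.5
gripper_force: 0.0
t 1.98 pos [502.9 232.8 230.9] yaw 164.8 tilt [-0.001  0.   ] F [ 0.1 -0.  -0.2] op 0.5 gf 0.0 q7 0.75
shift cm [-0.16 -0.06 13.09]
turn [-0.    -0.001  0.   ]
```

View pics/ov.png

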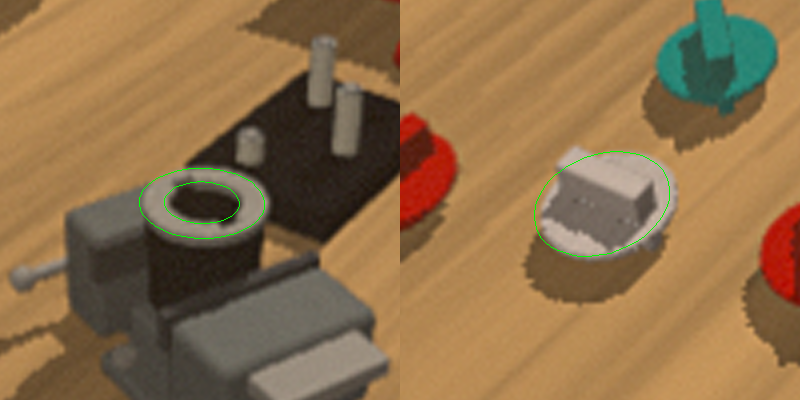

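The overlay shows the beacon ring fitting the flange to about 1 px. The cap's rim sits about 2 px (at 4×) to the right of the projected circle, so the error is near 2–3 mm. Next I'll triangulate with both views.

```bash
python3 - <<'E'
from h import *
import pickle
T=pickle.load(open('top.pkl','rb'));S=pickle.load(open('scene.pkl','rb'))
m=atz(T,181.8,239.2,24);print('tray centre',m.round(1))
b=np.array([596.48,37.48,130]);B=(proj(S,b)*4).astype(int)[0]
u,v=(B[0]-200+250-1.5)/4,(B[1]-200+133-1.5)/4
print('cell scene ray z41.5',atz(S,u,v,41.5).round(1))
# tray mask centroid in top
f=T['frame'].astype(int).max(2);k=(f<60).astype(np.uint8);k[:,:140]=0;k[:205]=0;k[270:]=0;k[:,222:]=0
r=cv2.minAreaRect(cv2.findNonZero(k));print(r)
go([506,233.5,60],164.8)
E
```

```text
tray centre [528.9 280.3  24. ]
cell scene ray z41.5 [505.8 237.9  41.5]
((181.5, 239.0), (44.0, 65.0), 90.0)
t 1.98 pos [502.9 232.8 230.9] yaw 164.8 tilt [-0.001  0.   ] F [ 0.1 -0.  -0.2] op 0.5 gf 0.0 q7 0.75
shift cm [-0.3   0.15 17.09]
turn [-0.    -0.001  0.   ]
```

```bash
python3 -m inch '[[-0.3,0.2,3.5,0,0,0,0.5],[0,0,4,0,0,0,0.5],[0,0,4,0,0,0,0.5],[0,0,3,0,0,0,0.5],[0,0,2.6,0,0,0,0.5],[0,0,0,0,0,0,0.5],[0,0,0,0,0,0,0.5]]'; python3 - <<'E'
from h import *
go([505.8,234,28])
S=cam('scene');T=cam('top')
p=proj(S,[505,233,45])[0].astype(int);q=proj(T,[505,233,45])[0].astype(int)
a=lambda c,p:cv2.resize(c['frame'][p[1]-33:p[1]+33,p[0]-33:p[0]+33],(400,400),interpolation=cv2.INTER_CUBIC)
cv2.imwrite('pics/pre.png',np.hstack([a(S,p),a(T,q)]))
E
```

```text
t: 2.85
position: [506.9, 235.0, 61.2]
orientation: [0.0, 0.131, 0.991, 0.001]
contact_force: [-0.1, -0.6, -0.3]
opening: 0.499
gripper_force: 0.0
t 2.85 pos [506.9 235.   61.2] yaw 164.9 tilt [0.001 0.001] F [-0.1 -0.6 -0.3] op 0.499 gf 0.0 q7 0.68
shift cm [ 0.08 -0.13  3.32]
```

View pics/pre.png

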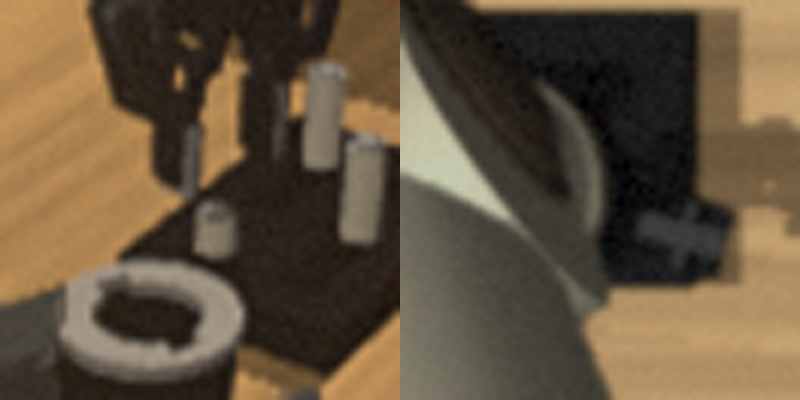

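The left half shows the fingers astride the cell: near tip at about (185,198), far tip at about (275,160), cell top at (215,208). In the top view the arm hides the cell. I'll check where the tips should project.

```bash
python3 - <<'E'
from h import *
import pickle
S=pickle.load(open('scene.pkl','rb'))
p=proj(S,[505,233,45])[0].astype(int)
f=lambda X:((proj(S,X)[0]-(p-33)+.5)*400/66).round()
t=np.array([506.9,235,0]);y=np.array([.262,.965,0])
for z in(61,66,69):
    print(z,f(t-y*21+[0,0,z]),f(t+y*21+[0,0,z]),f(t+[0,0,z]))
for X in([505,232.3,42.5],[506.6,234.3,42.5],[505.8,237.9,42.5],[506.9,235,42.5]):print(X,f(X))
E
```

```text
61 [181. 191.] [250. 161.] [216. 176.]
66 [181. 182.] [251. 151.] [216. 166.]
69 [182. 176.] [251. 145.] [217. 160.]
[505, 232.3, 42.5] [208. 213.]
[506.6, 234.3, 42.5] [213. 212.]
[505.8, 237.9, 42.5] [216. 208.]
[506.9, 235, 42.5] [215. 211.]
```

```bash
python3 -m inch '[[0.1,0,1.5,0,0,0,0.5],[0,0,1,0,0,0,0.5],[0,0,0.8,0,0,0,0.5],[0,0,0,0,0,0,0.4],[0,0,0,0,0,0,0.3],[0,0,0,0,0,0,0],[0,0,0,0,0,0,0],[0,0,0,0,0,0,0],[0,0,0,0,0,0,0]]' 30; python3 -c "
from h import *
go(None)"
```

```text
t: 4.08
position: [506.3, 234.5, 27.6]
orientation: [0.0, 0.132, 0.991, 0.0]
contact_force: [0.2, 1.4, 0.9]
opening: 0.196
gripper_force: 29.2
t 4.08 pos [506.3 234.5  27.6] yaw 164.8 tilt [0.001 0.001] F [0.2 1.4 0.9] op 0.196 gf 29.2 q7 0.67
```

```bash
python3 -m inch '[[0,0,-1,0,0,0,0],[0,0,-2,0,0,0,0],[0,0,-4,0,0,0,0],[0,0,-4,0,0,0,0],[0,0,-4,0,0,0,0],[0,0,0,0,0,0,0],[-2.3,-2.8,0,0,0,0,0],[-2.3,-2.8,0,0,0,0,0],[-2.3,-2.8,0,0,0,0,0],[-2.3,-2.8,0,0,0,0,0],[-2.3,-2.8,0,0,0,0,0],[-2.3,-2.7,0,0,0,0,0],[0,0,0,0,0,0,0],[0,0,0.5,0,0,0,0],[0,0,0,0,0,0,0]]' 50; python3 - <<'E'
from h import *
go([596.5,37.5,165])
S=cam('scene');T=cam('top')
b=np.array([596.5,37.5,150]);p=proj(S,b)[0].astype(int);q=proj(T,b)[0].astype(int)
a=lambda c,p:cv2.resize(c['frame'][p[1]-33:p[1]+33,p[0]-33:p[0]+33],(400,400),interpolation=cv2.INTER_CUBIC)
cv2.imwrite('pics/well.png',np.hstack([a(S,p),a(T,q)]))
f=lambda X:((proj(S,X)[0]-(p-33)+.5)*400/66).round(1)
P=np.array(env.sense()['position'])
print('foot',f(P-[0,0,21.6]),'rim',f([596.5,37.5,130]),'foot edge',f(P-[0,0,21.6]+[9*-.83,9*-.55,0]),f(P-[0,0,21.6]+[9*.83,9*.55,0]))
E
```

```text
t: 5.95
position: [594.1, 38.1, 171.3]
orientation: [-0.001, 0.131, 0.991, 0.0]
contact_force: [-0.4, -0.5, 0.6]
opening: 0.183
gripper_force: 49.0
t 5.95 pos [594.1  38.1 171.3] yaw 164.9 tilt [-0.002  0.   ] F [-0.4 -0.5  0.6] op 0.183 gf 49.0 q7 1.13
shift cm [-0.25  0.01  0.63]
foot [200.6 202.6] rim [203.1 253.4] foot edge [174.9 202.2] [226.3 202.9]
```

View pics/well.png

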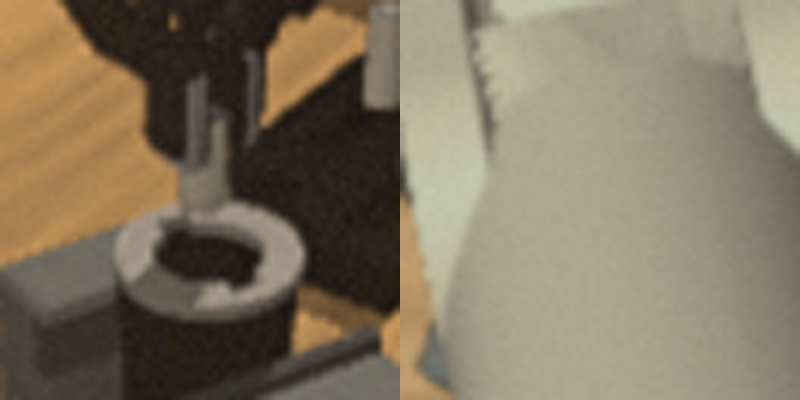

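Left half: cell foot at (205,204) and mouth centre at (210,255). Both lie a little to the right of my projections, (201,203) and (203,253). Relative to the tool, the beacon is therefore about 0.9 mm further along the camera's right. I'll aim at (597,38).

```bash
python3 -m inch '[[-0.3,0.05,0.5,0,0,0,0],[0,0,0.5,0,0,0,0],[0,0,0.5,0,0,0,0],[0,0,0.5,0,0,0,0],[0,0,0.5,0,0,0,0],[0,0,0,0,0,0,0]]'; python3 -c "
from h import *
go([597.2,38,134])"
```

```text
t: 6.8
position: [598.0, 36.3, 146.7]
orientation: [-0.001, 0.132, 0.991, -0.0]
contact_force: [-0.2, -1.0, -0.9]
opening: 0.182
gripper_force: 49.0
t 6.8 pos [598.   36.3 146.7] yaw 164.8 tilt [-0.001 -0.   ] F [-0.2 -1.  -0.9] op 0.182 gf 49.0 q7 1.12
shift cm [0.12 0.14 1.27]
```

```bash
python3 -m inch '[[0.05,0.08,0.3,0,0,0,0],[0,0,0.3,0,0,0,0],[0,0,0.3,0,0,0,0],[0,0,0.3,0,0,0,0],[0,0,0,0,0,0,0]]'; python3 -c "
from h import *
go([597.2,38,133])"
```

```text
t: 7.42
position: [597.9, 37.2, 134.9]
orientation: [-0.0, 0.132, 0.991, -0.0]
contact_force: [0.3, -0.2, -0.3]
opening: 0.177
gripper_force: 49.0
t 7.42 pos [597.9  37.2 134.9] yaw 164.8 tilt [-0.001 -0.   ] F [ 0.3 -0.2 -0.3] op 0.177 gf 49.0 q7 1.12
shift cm [0.09 0.05 0.19]
```

```bash
python3 -m inch '[[0.03,0.03,0.15,0,0,0,0],[0,0,0.1,0,0,0,0],[0,0,0,0,0,0,0]]'; python3 -c "
from h import *
go([597.2,38,132])"
```

```text
t: 7.8
position: [597.9, 37.6, 132.7]
orientation: [-0.0, 0.132, 0.991, 0.0]
contact_force: [0.1, -0.7, -0.1]
opening: 0.181
gripper_force: 49.0
t 7.8 pos [597.9  37.6 132.7] yaw 164.8 tilt [-0.  0.] F [ 0.1 -0.7 -0.1] op 0.181 gf 49.0 q7 1.12
shift cm [0.08 0.02 0.07]
```

```bash
python3 -m inch '[[0,0,0.1,0,0,0,0],[0,0,0.1,0,0,0,0],[0,0,0,0,0,0,0]]'; python3 -c "
from h import *
go([597.2,38,132])"
```

```text
t: 8.18
position: [597.9, 37.6, 130.7]
orientation: [-0.0, 0.132, 0.991, 0.0]
contact_force: [-0.1, 0.4, -0.9]
opening: 0.187
gripper_force: 49.0
t 8.18 pos [597.9  37.6 130.7] yaw 164.8 tilt [-0.  0.] F [-0.1  0.4 -0.9] op 0.187 gf 49.0 q7 1.12
shift cm [ 0.08  0.02 -0.13]
```

```bash
python3 -m inch '[[0,0,0,0,0,0,0.25],[0,0,0,0,0,0,0.4],[0,0,0,0,0,0,0.4],[0,0,-1,0,0,0,0.5],[0,0,-3,0,0,0,0.5],[0,0,-3,0,0,0,0.5],[-0.22,-3.68,0,0,0,0,0.5],[-0.22,-3.68,0,0,0,0,0.5],[-0.22,-3.68,0,0,0,0,0.5],[-0.22,-3.68,0,0,0,0,0.5],[-0.22,-3.68,0,0,0,0,0.5],[-0.22,-3.68,0,0,0,0,0.5],[-0.22,-3.68,0,0,0,0,0.5],[-0.22,-3.68,0,0,0,0,0.5],[0,0,0,0,0,-0.13,0.5],[0,0,0,0,0,-0.13,0.5],[0,0,0,0,0,-0.13,0.5],[0,0,0,0,0,0,0.5]]'; python3 - <<'E'
from h import *
import pickle
go([537.5,-251,100],187)
S=cam('scene');T=cam('top');pickle.dump(S,open('s2.pkl','wb'));pickle.dump(T,open('t2.pkl','wb'))
b=np.array([597,38,130])
def a(c,X,h):
    p=proj(c,X)[0].astype(int);print((p-h).tolist());return cv2.resize(c['frame'][p[1]-h:p[1]+h,p[0]-h:p[0]+h],(300,300),interpolation=cv2.INTER_CUBIC)
C=[537.5,-251,40]
cv2.imwrite('pics/cap1.png',np.vstack([np.hstack([a(S,b,25),a(T,b,20)]),np.hstack([a(S,C,30),a(T,C,20)])]))
E
```

```text
t: 10.42
position: [538.1, -251.3, 201.5]
orientation: [0.0, -0.062, 0.998, -0.0]
contact_force: [-0.0, 1.5, -0.7]
opening: 0.499
gripper_force: 0.0
t 10.43 pos [ 538.1 -251.3  201.5] yaw -172.9 tilt [ 0.001 -0.   ] F [-0.   1.5 -0.7] op 0.499 gf 0.0 q7 2.03
shift cm [ 0.06  0.04 10.15]
turn [-0.     0.001  0.002]
[251, 193]
[261, 185]
[130, 292]
[381, 213]
```

View pics/cap1.png

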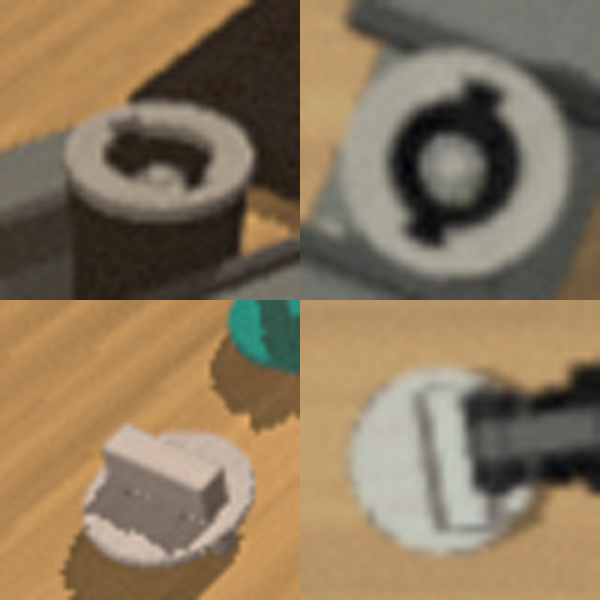

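The cell stands upright and centred in the well (scene tile (160,178), top tile (452,165)). The cap is untouched: rim centre at scene tile (168,495) and top tile (443,460), bar about 7.5° off world x.

```bash
python3 - <<'E'
from h import *
import pickle
S=pickle.load(open('s2.pkl','rb'));T=pickle.load(open('t2.pkl','rb'))
print('cap S',atz(S,163.3,330.6,19),'T',atz(T,399.6,233.9,19))
# beacon: S ring centre tile (160,155)/6 ; T ring centre local (157,162)/7.5
print('bea S',atz(S,251+160/6-.4,193+154/6-.4,130),'T',atz(T,261+157/7.5-.43,185+162/7.5-.43,130))
for x1,y1,x2,y2 in((118,90,140,230),(140,230,190,225)):
    p=atz(T,381+x1/7.5,213+y1/7.5,39);q=atz(T,381+x2/7.5,213+y2/7.5,39);print(p.round(1),q.round(1),np.degrees(np.arctan2(*(p-q)[1::-1])))
go([538.5,-250.5,70],187)
E
```

```text
cap S [ 540.49517093 -249.90126759   19.        ] T [ 537.66359254 -251.17000496   19.        ]
bea S [598.60571973  39.15229372 130.        ] T [596.4116534   37.11534746 130.        ]
[ 558.3 -239.8   39. ] [ 513.3 -245.6   39. ] 7.3318185742310735
[ 513.3 -245.6   39. ] [ 514.8 -261.8   39. ] 94.97322881473005
t 10.53 pos [ 538.  -251.2  201.2] yaw -173.0 tilt [ 0. -0.] F [-0.5 -0.2 -0.1] op 0.498 gf 0.0 q7 2.03
shift cm [-0.05  0.07 13.12]
turn [-0.  0.  0.]
```

```bash
python3 -m inch '[[-0.1,0.07,3,0,0,0,0.5],[0,0,4,0,0,0,0.5],[0,0,4,0,0,0,0.5],[0,0,3,0,0,0,0.5],[0,0,2,0,0,0,0.5],[0,0,1.2,0,0,0,0.5],[0,0,0.6,0,0,0,0.5],[0,0,0,0,0,0,0.5],[0,0,0,0,0,0,0.5]]'; python3 -c "
from h import *
go([539,-250.5,21.5],187)"
```

```text
t: 11.65
position: [539.5, -250.6, 23.7]
orientation: [0.001, -0.062, 0.998, -0.0]
contact_force: [-0.0, -0.4, 0.8]
opening: 0.5
gripper_force: 0.0
t 11.65 pos [ 539.5 -250.6   23.7] yaw -172.8 tilt [ 0.001 -0.001] F [-0.  -0.4  0.8] op 0.5 gf 0.0 q7 1.99
shift cm [0.05 0.02 0.22]
turn [-0.001  0.001  0.003]
```

```bash
python3 -m inch '[[0,0,0.2,0,0,0,0.5],[0,0,0,0,0,0,0.35],[0,0,0,0,0,0,0.25],[0,0,0,0,0,0,0.2],[0,0,0,0,0,0,0.1],[0,0,0,0,0,0,0],[0,0,0,0,0,0,0],[0,0,0,0,0,0,0],[0,0,0,0,0,0,0]]' 50; python3 -c "
from h import *
go([539,-250.5,21.5],187)"
```

```text
t: 12.78
position: [539.1, -250.4, 21.0]
orientation: [0.0, -0.063, 0.998, -0.0]
contact_force: [0.0, -0.4, 2.9]
opening: 0.151
gripper_force: 49.7
t 12.78 pos [ 539.1 -250.4   21. ] yaw -172.8 tilt [ 0. -0.] F [ 0.  -0.4  2.9] op 0.151 gf 49.7 q7 1.99
shift cm [ 0.01 -0.01 -0.05]
turn [-0.     0.     0.003]
```

```bash
python3 -m inch '[[0,0,0,0,0,0,0],[0,0,-1,0,0,0,0],[0,0,-3,0,0,0,0],[0,0,-4,0,0,0,0],[0,0,-4,0,0,0,0],[0,0,-4,0,0,0,0],[-1.17,3.49,0,0,0,0,0],[-1.17,3.49,0,0,0,0,0],[-1.17,3.49,0,0,0,0,0],[-1.17,3.49,0,0,0,0,0],[-1.17,3.49,0,0,0,0,0],[-1.17,3.49,0,0,0,0,0],[-1.17,3.49,0,0,0,0,0],[-1.17,3.49,0,0,0,0,0],[0,0,0,0,0,0.126,0],[0,0,0,0,0,0.126,0],[0,0,0,0,0,0.126,0],[0,0,0,0,0,0.126,0],[0,0,0,0,0,0,0],[0,0,0,0,0,0,0]]' 100; python3 - <<'E'
from h import *
import pickle
go([597.3,38.1,170],158.4)
S=cam('scene');T=cam('top');pickle.dump(S,open('s3.pkl','wb'))
b=np.array([597.3,38.1,150]);h=40
p=proj(S,b)[0].astype(int);q=proj(T,b)[0].astype(int)
a=lambda c,p:cv2.resize(c['frame'][p[1]-h:p[1]+h,p[0]-h:p[0]+h],(400,400),interpolation=cv2.INTER_CUBIC)
cv2.imwrite('pics/cap2.png',np.hstack([a(S,p),a(T,q)]))
P=np.mean([env.sense()['position']],0)
f=lambda X:((proj(S,X)[0]-(p-h)+.5)*5).round(1)
r=np.array([.83,.55,0])
print('cap rim',[f(P-[0,0,2]+k*30*r) for k in(-1,0,1)],'plug foot',[f(P-[0,0,21]+k*18.5*r) for k in(-1,0,1)],'beacon',[f(np.array([597.3,38.1,130])+k*33.5*r) for k in(-1,0,1)])
E
```

```text
t: 15.28
position: [596.5, 38.5, 180.8]
orientation: [-0.0, 0.187, 0.982, -0.0]
contact_force: [-0.8, -0.1, -0.9]
opening: 0.132
gripper_force: 97.8
t 15.28 pos [596.5  38.5 180.8] yaw 158.4 tilt [-0.  0.] F [-0.8 -0.1 -0.9] op 0.132 gf 97.8 q7 1.03
shift cm [-0.09 -0.01  1.08]
turn [-0.    -0.     0.001]
cap rim [array([133.7, 144.3]), array([206. , 145.2]), array([278.1, 146.2])] plug foot [array([161.2, 183.6]), array([205.2, 184.2]), array([249.1, 184.7])] beacon [array([126.8, 243.1]), array([204.9, 244. ]), array([282.9, 244.9])]
```

View pics/cap2.png

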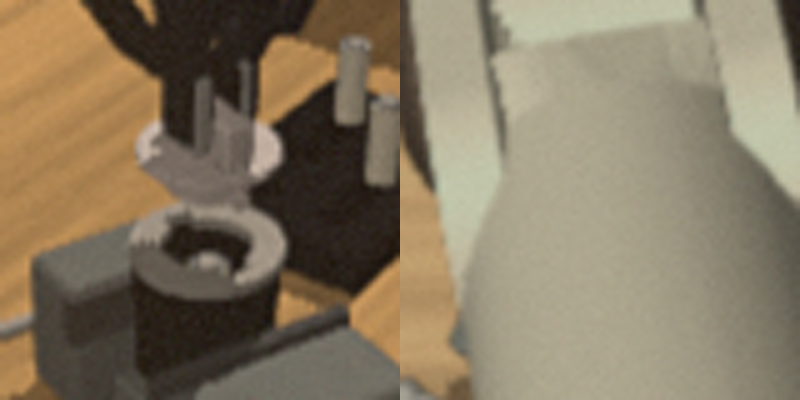

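Left half: the cap's rim spans 136–284 px and the beacon's flange 131–288 px, so their centres are 210 and 209.5. They are aligned to about 0.2 mm across the view, with the lugs over the notches. Descending.

```bash
python3 -m inch '[[-0.07,0,1,0,0,0,0],[0,0,1,0,0,0,0],[0,0,0.6,0,0,0,0],[0,0,0,0,0,0,0],[0,0,0,0,0,0,0]]'; python3 -c "
from h import *
go([597.3,38.1,150],158.4)"; python3 -m inch '[[0,0,0,0,0,0,0]]'|sed -n 2p
```

```text
t: 16.0
position: [597.6, 38.2, 154.8]
orientation: [0.0, 0.188, 0.982, 0.0]
contact_force: [0.8, -0.0, -0.9]
opening: 0.133
gripper_force: 97.8
t 16.0 pos [597.6  38.2 154.8] yaw 158.3 tilt [0. 0.] F [ 0.8 -0.  -0.9] op 0.133 gf 97.8 q7 1.03
shift cm [ 0.02 -0.02  0.48]
turn [ 0.     0.    -0.002]
position: [597.8, 38.2, 155.2]
```

```bash
python3 -m inch '[[0.02,0,0.2,0,0,0,0],[0,0,0.2,0,0,0,0],[0,0,0.15,0,0,0,0],[0,0,0,0,0,0,0]]'; python3 -m inch '[[0,0,0.15,0,0,0,0],[0,0,0.15,0,0,0,0],[0,0,0,0,0,0,0]]'
```

```text
t: 16.62
position: [597.1, 38.2, 149.1]
orientation: [-0.0, 0.188, 0.982, -0.0]
contact_force: [0.4, -0.7, 0.2]
opening: 0.135
gripper_force: 97.8
t: 17.0
position: [597.1, 38.2, 146.1]
orientation: [-0.0, 0.188, 0.982, -0.0]
contact_force: [-0.3, 0.1, -0.5]
opening: 0.138
gripper_force: 97.8
```

```bash
python3 -m inch '[[0,0,0.15,0,0,0,0],[0,0,0.15,0,0,0,0],[0,0,0.15,0,0,0,0],[0,0,0,0,0,0,0]]'; python3 -m inch '[[0,0,0.15,0,0,0,0],[0,0,0.15,0,0,0,0],[0,0,0,0,0,0,0]]'
```

```text
t: 17.5
position: [597.1, 38.2, 141.6]
orientation: [-0.0, 0.188, 0.982, -0.0]
contact_force: [-0.1, -0.2, -0.8]
opening: 0.14
gripper_force: 97.8
t: 17.88
position: [597.4, 38.3, 139.0]
orientation: [0.0, 0.188, 0.982, 0.0]
contact_force: [-0.8, 0.1, 3.0]
opening: 0.138
gripper_force: 98.0
```

Spring contact (about 3 N) came at the expected height. I'll press on to the rim.

```bash
python3 -m inch '[[0,0,0.1,0,0,0,0],[0,0,0.1,0,0,0,0],[0,0,0,0,0,0,0]]'; python3 -m inch '[[0,0,0.1,0,0,0,0],[0,0,0,0,0,0,0]]'
```

```text
t: 18.25
position: [597.5, 38.3, 137.1]
orientation: [0.0, 0.188, 0.982, 0.0]
contact_force: [-1.1, 0.5, 4.8]
opening: 0.134
gripper_force: 98.7
t: 18.5
position: [597.5, 38.3, 137.1]
orientation: [0.0, 0.188, 0.982, 0.0]
contact_force: [-5.1, -0.9, 12.3]
opening: 0.137
gripper_force: 99.7
```

The cap is seated: z is unchanged and the force rose to 12 N. Turning clockwise, in stages.

```bash
python3 -m inch '[[0,0,0,0,0,0.08,0],[0,0,0,0,0,0.08,0],[0,0,0,0,0,0,0]]'; python3 -c "
from h import *
go([597.5,38.3,137],118.4);print(env.sense()['torque'])"
```

```text
t: 18.88
position: [597.9, 38.9, 137.1]
orientation: [0.001, 0.266, 0.964, 0.0]
contact_force: [-2.2, 0.9, 10.2]
opening: 0.136
gripper_force: 99.3
t 18.88 pos [597.9  38.9 137.1] yaw 149.1 tilt [0.001 0.001] F [-2.2  0.9 10.2] op 0.136 gf 99.3 q7 0.88
shift cm [ 0.   -0.07  0.01]
turn [0.001 0.001 0.536]
[ 0.15261444  0.68274651 -0.06412912]
```

Turning freely with little torque; on to 40°.

```bash
python3 -m inch '[[0,0,0,0,0,0.09,0],[0,0,0,0,0,0.09,0],[0,0,0,0,0,0.09,0],[0,0,0,0,0,0,0]]'; python3 -m inch '[[0,0,0,0,0,0.09,0],[0,0,0,0,0,0.09,0],[0,0,0,0,0,0.08,0],[0,0,0,0,0,0,0],[0,0,0,0,0,0,0]]';python3 - <<'E'
from h import *
go([597.5,38.3,137],118.4);print(env.sense()['torque'])
S=cam('scene');h=30
p=proj(S,[597.3,38.1,140])[0].astype(int)
cv2.imwrite('pics/end.png',cv2.resize(S['frame'][p[1]-h:p[1]+h,p[0]-h:p[0]+h],(600,600),interpolation=cv2.INTER_CUBIC))
E
```

```text
t: 19.38
position: [597.8, 38.9, 137.1]
orientation: [0.0, 0.394, 0.919, 0.001]
contact_force: [-3.6, 0.6, 10.8]
opening: 0.136
gripper_force: 99.3
t: 20.0
position: [597.8, 38.8, 137.1]
orientation: [0.0, 0.509, 0.861, 0.001]
contact_force: [-3.0, 1.1, 10.9]
opening: 0.138
gripper_force: 99.4
t 20.0 pos [597.8  38.8 137.1] yaw 118.8 tilt [0.001 0.001] F [-3.   1.1 10.9] op 0.138 gf 99.4 q7 0.41
shift cm [-0.03 -0.05  0.01]
turn [0.001 0.    0.007]
[ 0.1977838   0.83214628 -0.09291474]
```

View pics/end.png

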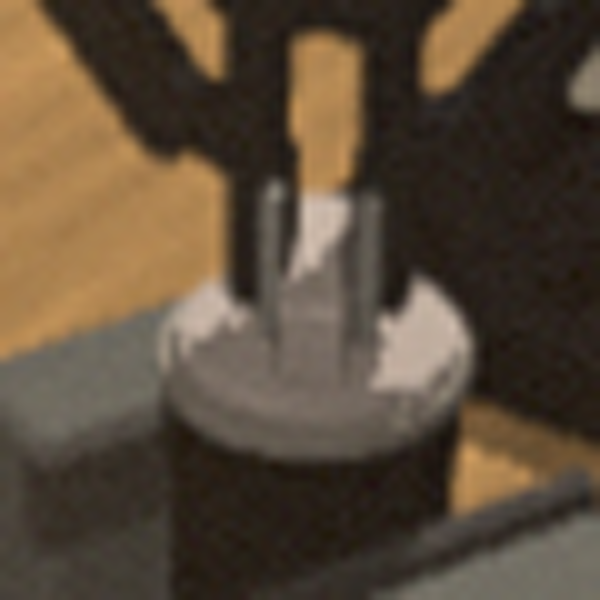

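The picture shows the cap's rim flush on the flange (rim edge at about (320,440)), and the bar at (320,290) still held and turned with the fingers. The turn is 39.6°, with 11 N down and a 99 N grip. Handing in.

```bash
python3 -c "
from bench import env
print(env.sign_off())"
```

```text
the job is handed in; nothing more can be done
None
```

The short cell is in the well, button up, and the cap is pressed home and turned about 40° clockwise, short of the click. I handed the job in at about 20 s with the gripper still holding the cap.

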